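# Bed a wear pad on its shims with a swing-arm spring press

## Robot

A 6-joint arm with a two-finger parallel gripper is mounted at the origin on a cart in front of the work surface, level with it; the furniture and walls round the work are solid. World frame = base frame: x ahead of the robot, y to its left, z up, the work surface at z = 0. Lengths are in m, angles in rad, forces in N, time in s.
With the tool pointing down it reaches from about 0.425 to 0.95 m from the base axis. Payload 3.5 kg.
Tool frame: the origin (TCP) lies midway between the tips of the shut fingers; the grasp point (between the pads) lies 19 mm behind it (ctrl.pinch_z is the distance from the TCP to the grasp point, in m); z points along the fingers, y is the line along which they close (so a half turn about z gives the same grasp; the last joint's range is limited). The gripper opens to 85 mm and grips with 20 to 120 N. Pads are 22 mm wide; open, the fingers measure 114 mm over their backs; the gripper's body (76 mm by 85 mm) begins 54 mm behind the grasp point. The pads swing forward as they close: fully open they stand 13 mm farther back than shut.
Start: joints at [1.171, 0.286, 1.577, -0, 1.279, -0.15], TCP at [0.167, 0.654, 0.204] pointing down, gripper open.
Joint ranges: [-2.77, 2.77], [-0.9, 2.22], [0.21, 2.48], [-1.53, 4.67], [0.24, 2.81], [-2.84, 2.84]. Speed limits (rad/s): [2.79, 2.79, 3.14, 3.14, 3.14, 3.14].

## Interface

Orientations are given as a unit quaternion [x, y, z, w].
In Python, from plant import get_state, viewer, sign_off, ctrl gives the robot as it stands. The module is installed in compiled form; this text tells all that it offers.
- The arm moves only by the shell command python3 -m handwheel 'ROWS' [FORCE]. ROWS is JSON, a list that holds one entry, the list of rows, each a list of 5 numbers: the finger opening in m, from 0 to 0.0854, then the shift along the tool's x, y, z in m, then the turn about the tool's z in degrees. In form: [[[claw, x, y, z, spin], ...]]. A call has 1 to 12 rows; each row shifts and turns the commanded pose from where the row before left it, along the tool's axes as they then stand; what a row does not reach is not made up. A row lasts 1/12 s, in which the tool goes at most 41.7 mm and 7.16 degrees, less where a joint would pass 70% of its speed; a pose out of reach is approached as far as the arm can. A call is refused whole if a number of a shift passes 0.0417 or a number of a turn 7.16, either way. A call with a gripper value outside its range is refused whole. The fingers move at their own pace and stop on an object; FORCE is the grip in N (left out, the last holds). Time passes only in rows, so rows that do not move let the fingers close. It gives the time, the measured TCP pose, the force, the opening and the grip force at its end, in the units of the state.
- get_state(): the state, without advancing time (a new reading comes with each control period).
- viewer.read_camera(name): name is "side" or "top"; returns the picture (400x640x3 uint8, blue, green, red); there is no depth.
- viewer.camera_params(name): a dict with "fov_y" (degrees; the focal length in pixels is half the picture's height over the tangent of half this angle, whatever the lens; pixels are square), "cx", "cy" (the principal point, pixels), "xyz" and "attitude" of the camera in the world. Camera axes: x right, y up, looking along -z (the intrinsics and any distortion apply to the point x, -y, -z); pixel columns grow to the right and rows downward; lengths in m; the calibration is good to about 2 mm. A picture is of the moment at which its call begins. camera_params takes no time and is no camera call.
- sign_off(): hands the job in; it is judged then, once.
Trained networks look in the newest picture that a camera, given by its name, has taken for a name from the list of things; names that differ only in an ending like _2 or _b are one class to them, and where a whole thing is asked for, a point or a joint stands for the part that bears it (a point fixed in the world has none). Each returns a list of dicts, best first, with "confidence" (0 to 1); they miss things now and then, are a little off and sometimes report something else, mostly with a low value. They report only what shows in the picture. A call takes as long as a camera call. They do not tell look-alikes from the thing itself.
- viewer.look_for(camera, name): "extent" ([left, top, width, height] as shares, 0 to 1, of the picture: columns of its width, rows of its height, round what is visible of it).
- viewer.outline_of(camera, name): "mask" (400x640 bool, what is visible of it) and "extent" ([left, top, width, height] as shares, 0 to 1, of the picture: columns of its width, rows of its height, round what is visible of it).
- viewer.pinpoint(camera, name): "xy" ([column, row] as shares, 0 to 1, of the picture: columns of its width, rows of its height: a listed point, or the origin of a listed thing).
The state is a dict: "time": time; "qpos": joint angles; "dq": joint speeds; "joint_efforts": joint torques, N m; "eef_pos": TCP position; "tcp_rot": TCP orientation; "contact_force": force on the tool from outside, world axes, zero at the start; "wrist_torque": the same for the moment, N m; "opening": opening from 0.0 (shut) to 1.0 (fully open); "finger_force": force on a finger pad.
Only numpy, scipy, OpenCV 4.12 (cv2) and the standard library are available. Lean on these libraries where they do the work, as an engineer would, in place of code of your own. Each camera call takes 0.05 s, during which the arm holds its last target. There are 200 camera calls.

## Task

Press the black wear pad down into the metal shoe with the little bench press, not with the fingers: swing the press arm in over the shoe until it meets its stop, push the plunger down firmly but without ramming it until the pad sits solid on the shims hidden at the bottom of its pocket, and let the plunger come back up before you move the arm. Then swing the arm aside again, at least 45 degrees off its stop, so that the shoe is free. Leave the tools lying about where they are.

Things in the scene. Friction and masses are not known exactly. Their poses are not given: they have to be found in the camera images.
- shoe_face (a point): Centre of the pocket mouth, level with the top face of the aluminium shoe (90 x 140 mm, face 50 mm above the table), which is fixed on the grey press foot. Its x axis points level from the pocket to the press column, z up. The pocket is 49 mm along x, 103 mm along y and 26 mm deep.
- pad_center (a point): Centre (half-way up) of the black nylon wear pad, 46 x 100 x 26 mm, loose. At the start it stands in the pocket mouth, top 17 mm above the shoe's face, on four spring catches in the pocket's long walls. It needs roughly 5 to 10 N to pass them (a snap, not yet the stop), then moves easily and stops dead on the hidden shims; fully home its top is 1 to 8.5 mm above the shoe's face.
- column_top (a point): Top of the press column on its vertical axis, about which the arm swings; 110 mm from the pocket centre. The column's height is set anew each time (this point 141 to 159 mm above the table) and the arm and plunger rise with it.
- ram_head (a point): Centre of the top of the plunger's round black palm head (50 mm across, 20 mm high, nothing above it; free stem of 54 mm below it). It sits on the end of the swing arm, 110 mm from the column axis; with the plunger up this point is 69 mm above column_top and 131 mm above the underside of the foot, which the plunger carries down onto the pad.
- swing_arm (a joint): Angle of the press arm, rad: 0 = against its stop, with the plunger straight over the pocket centre; grows as the arm swings clockwise seen from above, away to the robot's left, up to 1.75. It stays where it is left; a push of about 2 to 4 N on the head swings it.
- ram (a joint): Plunger stroke, m: 0 = up, grows as it is pressed, at most 0.052. Its spring needs about 3 N at the start and 8 N deep down, and lifts it again when let go. How far it goes before the pad is home (20 to 46 mm) depends on the column's height and on the shims and must be felt: with the pad home it stops dead.
- ram_foot: Steel foot of the plunger, 34 x 76 x 10 mm; it moves with the plunger. More than 100 N between it and the pad, even for a moment, counts as ramming.
- pad: The same wear pad; origin at the centre of its underside. Two spare pads lie in a steel tray at the back right and are not needed.
- hex_key: Loose black hex key, 90 mm, in front of the press; bystander.
- marker: Loose marker pen, 132 mm, right of the press; bystander.
- bench_brush: Loose flat brush, 196 mm, left of the press; bystander.
- hammer: Loose hammer, 234 mm, at the back on the right; bystander.
- tape_measure: Loose yellow tape measure, 84 mm, in front on the right; bystander.
- oil_bottle: Loose small oil bottle, 134 mm high, standing behind the press; bystander.
- pliers: Loose pliers, 171 mm, at the left edge of the table; bystander.
- shim_seat: Bottom of the pocket with the brass shims that lie in it under the pad, 1 to 8.5 mm thick in all, different each time and not to be seen or measured. Its origin is the centre of the bare pocket floor, 26 mm below shoe_face. The pad counts as bedded when it bears on the shims with over 5 N while pressed.
Not all that is in view belongs to the job. What is shaped like the pad but blue or pink is not meant.

How it is judged:
On the way, in this order (a step that is already met when the one before it is completed fails the run):
1. the arm is swung in against its stop over the shoe (value of joint swing_arm below 0.06 rad), for 0.2 s.
2. the plunger's foot presses the pad solid onto its shims (value of joint swing_arm below 0.08 rad and contact force between ram_foot and pad above 3 N and contact force between shim_seat and pad above 5 N and z of pad_center in the frame of shoe_face below -0.003 m and angle between pad_center's own z axis and vertical below 0.03 rad), for 0.05 s.
3. the plunger is let up again while the arm is still over the shoe (value of joint ram below 0.006 m and value of joint swing_arm below 0.3 rad), for 0.1 s.
At the end, for the whole second after the job is handed in: The pad lies level (within 0.03 rad) and at rest on its shims in the pocket, its centre at least 3 mm below the shoe's face; the plunger is up (stroke under 6 mm); the arm stands more than 0.7 rad off its stop (z of pad_center in the frame of shoe_face below -0.003 m and angle between pad_center's own z axis and vertical below 0.03 rad and contact force between shim_seat and pad above 0.1 N and value of joint ram below 0.006 m and value of joint swing_arm above 0.7 rad and linear speed of pad below 0.01 m/s); the robot touches nothing.
It fails at once if the plunger is rammed: more than 100 N on the pad (contact force between ram_foot and pad above 100 N).
It fails at once if the robot touches the pad itself (contact force between any of the fingers, the arm and pad above 0.5 N).
It fails at once if a tool lying about is shifted by more than 30 mm (distance of any of hex_key, marker, bench_brush, hammer, tape_measure, oil_bottle, pliers from where it was at the start of the episode above 0.03 m).
It also fails if it takes over 58 s, if anything falls off the work surface, if the arm or the gripper's body presses on something with over 40 N, if the wrist force passes 120 N, or if a joint passes its speed limit or range.

## Working session

There is one attempt and no reset: what is moved stays moved. The work goes in short steps, Python scripts to look and compute and a shell command to move; the robot and the scene stay as the last step left them, time stands still between calls to the robot, and variables do not carry over. Pictures are saved under pics/ and viewed, at most 10 in all, crops included, and the job is handed in when it is done.

```bash
mkdir -p pics
cat > h.py <<'E'
from plant import get_state, viewer, sign_off, ctrl
import numpy as np, cv2
from scipy.spatial.transform import Rotation as R
E
python3 - <<'E'
from h import *
for c in ("side","top"):
    cv2.imwrite(f"pics/{c}0.png",viewer.read_camera(c))
    print(viewer.camera_params(c))
    for n in ("shoe_face","pad_center","column_top","ram_head"):
        print(c,n,[(round(d["confidence"],2),np.round(np.array(d["xy"])*[640,400],1)) for d in viewer.pinpoint(c,n)])
print(get_state())
E
```

```text
{'fov_y': 50.38095724159268, 'cx': 325.08962701833957, 'cy': 203.9839519989445, 'xyz': array([ 0.34349852, -0.91526363,  0.62808147]), 'attitude': array([ 0.51810973, -0.05364759, -0.1057694 ,  0.847052  ])}
side shoe_face [(0.9, array([297.8, 252.6]))]
side pad_center [(0.75, array([352.1, 216.7])), (0.7, array([330.7, 195.3])), (0.66, array([297.9, 249.5])), (0.65, array([269. , 215.8]))]
side column_top [(0.63, array([340.5, 200.8]))]
side ram_head [(0.96, array([296.6, 169.2])), (0.67, array([443.9, 299.5])), (0.39, array([302., 255.]))]
{'fov_y': 46.24888676055566, 'cx': 317.80950418850153, 'cy': 206.32085743025607, 'xyz': array([0.39568237, 0.00695895, 1.42204858]), 'attitude': array([ 0.04685676, -0.04301585, -0.70562723,  0.70572253])}
top shoe_face [(0.63, array([341. , 238.4])), (0.23, array([327.8, 194.5]))]
top pad_center [(0.89, array([269.4, 173.5])), (0.67, array([221.5, 182.6])), (0.65, array([338.4, 239. ]))]
top column_top [(0.76, array([326.5, 195.1])), (0.36, array([303.4, 225.1]))]
top ram_head [(0.75, array([234.1, 255.4])), (0.7, array([299.8, 228.8]))]
{'time': 0.5, 'qpos': array([ 1.17100333e+00,  2.86336968e-01,  1.57674260e+00, -7.95233437e-06,
        1.27856792e+00, -1.49997443e-01]), 'dq': array([ 0.00103555, -0.00156306, -0.00154812,  0.00077907, -0.00230587,
        0.00098903]), 'joint_efforts': array([-5.14210333e-04, -4.05460310e+01, -2.92555511e+01, -1.83835436e-04,
        1.18855638e-03, -2.35285365e-07]), 'eef_pos': array([0.16682525, 0.65403257, 0.20427709]), 'tcp_rot': array([ 1.24572171e-01,  9.92210549e-01, -2.74245709e-05, -3.77860203e-06]), 'contact_force': array([ 0.57729471, -0.73438777, -0.77263207]), 'wrist_torque': array([-0.05181222, -0.00369946, -0.00326702]), 'finger_force': 0.0, 'opening': 0.996824783485009}
```

View pics/side0.png

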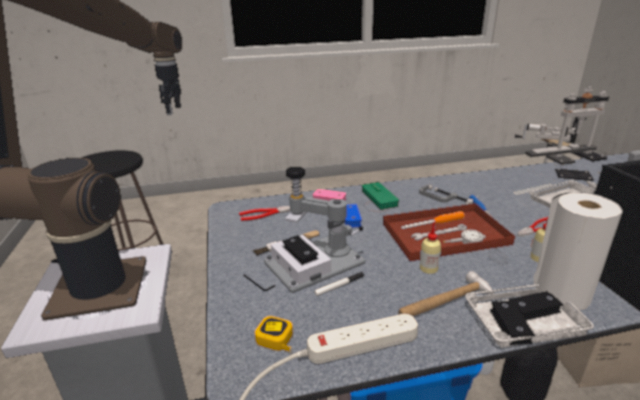

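View pics/top0.png

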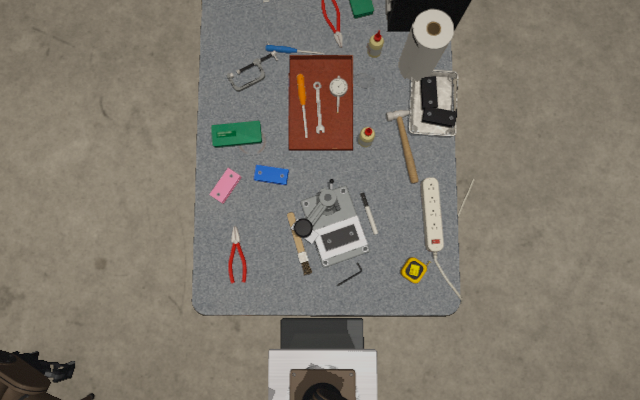

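Side: plunger head at (296,171), column top about (339,204), pad in the shoe at (300,248). Top: head (303,228), column top (327,197), pad in the shoe (340,239).

What could be taken for the thing I want:
- **Pads in the top view:** blue block (271,175), pink block (225,185) and spare pads (430,93) and (437,117). By the description, the pad is the one in the shoe, at (340,239).
- **Plunger head:** the column cap (327,197) looks similar, and so do the false hits at (234,255), the pliers, and (444,300).

```bash
cat >> h.py <<'E'
def ray(c,px):
    p=viewer.camera_params(c); f=200/np.tan(np.radians(p["fov_y"]/2))
    d=np.array([(px[0]-p["cx"])/f,-(px[1]-p["cy"])/f,-1.])
    d=R.from_quat(p["attitude"]).apply(d); return np.array(p["xyz"]),d/np.linalg.norm(d)
def onz(c,px,z):
    o,d=ray(c,px); return o+d*(z-o[2])/d[2]
def proj(c,X):
    p=viewer.camera_params(c); f=200/np.tan(np.radians(p["fov_y"]/2))
    v=R.from_quat(p["attitude"]).inv().apply(np.array(X)-p["xyz"]); return np.array([p["cx"]+f*v[0]/-v[2],p["cy"]-f*v[1]/-v[2]])
def tri(a,b):
    A=[];B=[]
    for c,px in (("side",a),("top",b)):
        o,d=ray(c,px);P=np.eye(3)-np.outer(d,d);A.append(P);B.append(P@o)
    X=np.linalg.lstsq(np.vstack(A),np.hstack(B),rcond=None)[0]
    return X,proj("side",X)-a,proj("top",X)-b
E
python3 - <<'E'
from h import *
np.set_printoptions(precision=4,suppress=True)
print("shoe",tri((297.8,252.6),(341,238.4)),onz("side",(297.8,252.6),.05),onz("top",(341,238.4),.05))
print("col",tri((340.5,200.8),(326.5,195.1)))
print("head",tri((296.6,169.2),(299.8,228.8)))
for c,(x,y) in (("side",(315,220)),("top",(325,220))):
    im=viewer.read_camera(c); k=cv2.resize(im[y-60:y+60,x-60:x+60],(400,400),interpolation=cv2.INTER_CUBIC)
    cv2.imwrite(f"pics/crop_{c}.png",k)
a=np.hstack([cv2.imread(f"pics/crop_{c}.png") for c in("side","top")]);cv2.imwrite("pics/crop.png",a)
E
```

```text
shoe (array([ 0.4743, -0.0532,  0.0495]), array([ 0.8919, -0.1267]), array([-0.0769,  0.7461])) [ 0.472 -0.054  0.05 ] [ 0.4765 -0.0535  0.05  ]
col (array([ 0.5905, -0.0102,  0.1536]), array([-0.6594,  0.1144]), array([ 0.1135, -0.5928]))
head (array([0.4945, 0.0594, 0.2211]), array([-1.3698,  0.1751]), array([ 0.1718, -1.3288]))
```

View pics/crop.png

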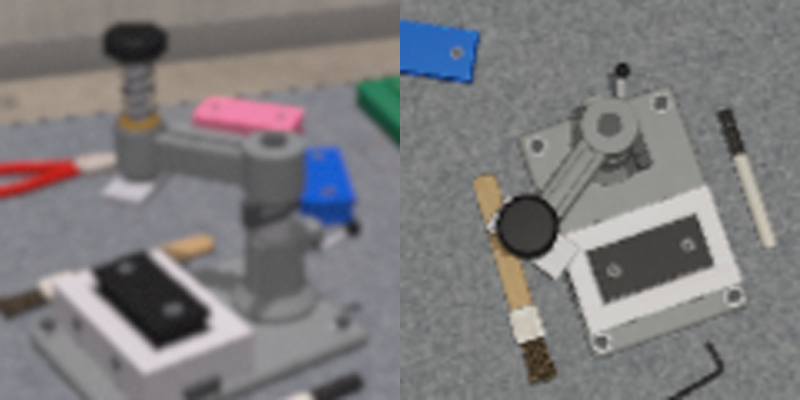

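The crop confirms the pad: black, in the shoe's pocket, top-view (340,238). The head is the round black disc at side (295.5,171) and top (303.4,228), on the arm's end. The column top is at side (337,202) and top (327.7,197).

Run:
```python
from h import *
np.set_printoptions(precision=4,suppress=True)
from scipy.optimize import least_squares
obs=[("c","side",(337.5,202)),("c","top",(327.7,197.2)),("h","side",(295.5,171.2)),("h","top",(303.4,228.1)),("p","side",(298.5,247)),("p","top",(340.6,237.6)),("s","side",(297.8,252.6)),("s","top",(341,238.4))]
def pts(v):
    cx,cy,z,a,b=v
    c=np.array([cx,cy,z]); 
    return dict(c=c,h=c+[.11*np.cos(b),.11*np.sin(b),.069],s=np.array([cx+.11*np.cos(a),cy+.11*np.sin(a),.05]),p=np.array([cx+.11*np.cos(a),cy+.11*np.sin(a),.067]))
f=lambda v:np.concatenate([proj(c,pts(v)[k])-px for k,c,px in obs])
r=least_squares(f,[.59,-.01,.15,3.5,2.5],loss="soft_l1")
print(r.x,pts(r.x)); print(f(r.x).reshape(-1,2)); print("swing",r.x[3]-r.x[4])
```

```text
[ 0.5807 -0.0159  0.153   3.4781  2.4965] {'c': array([ 0.5807, -0.0159,  0.153 ]), 'h': array([0.4928, 0.0502, 0.222 ]), 's': array([ 0.4768, -0.0522,  0.05  ]), 'p': array([ 0.4768, -0.0522,  0.067 ])}
[[-0.905   0.6436]
 [ 1.0042  0.8912]
 [-0.3121 -0.7286]
 [ 0.1093 -0.0089]
 [ 0.8046 -0.9596]
 [ 0.2303  0.3205]
 [ 1.8278 -0.688 ]
 [-0.4214 -0.1315]]
swing 0.98156826764331
```

```bash
python3 -m handwheel '[[[0.085,0,0,-0.04,0],[0.085,0,0,-0.04,0],[0.085,-0.0258,-0.028,0,0],[0.085,-0.0258,-0.028,0,0],[0.085,-0.0258,-0.028,0,0],[0.085,-0.0258,-0.028,0,0],[0.085,-0.0258,-0.028,0,0],[0.085,-0.0258,-0.028,0,0],[0.085,-0.0258,-0.028,0,0],[0.085,-0.0258,-0.028,0,0],[0.085,-0.0258,-0.028,0,0],[0.085,-0.0258,-0.028,0,0]]]' && python3 -m handwheel '[[[0.085,-0.0258,-0.028,0,5.7],[0.085,-0.0258,-0.028,0,5.7],[0.085,0,0,0,5.7],[0.085,0,0,0,5.6],[0.085,0,0,0,0],[0.085,0,0,0,0]]]'
cat > st.py <<'E'
from h import *
import sys
np.set_printoptions(precision=4,suppress=True)
s=get_state();Rt=R.from_quat(s["tcp_rot"]).as_matrix();p=s["eef_pos"]
print(s["time"],p,"F",s["contact_force"],"open",s["opening"],"b",np.degrees(np.arctan2(Rt[1,0],Rt[0,0])),"q",s["qpos"])
if len(sys.argv)>1: print("shift",Rt.T@(np.array([float(a) for a in sys.argv[1:]])-p))
E
python3 st.py 0.4928 0.0502 0.28
```

```text
time: 1.6
eef_pos: [0.348, 0.3173, 0.2847]
tcp_rot: [0.124, 0.992, 0.0, 0.0]
contact_force: [1.5, -0.5, 0.1]
opening: 0.996
finger_force: 0.0
time: 2.1
eef_pos: [0.3804, 0.2502, 0.2845]
tcp_rot: [0.316, 0.949, 0.0, 0.0]
contact_force: [-0.4, 0.3, -0.2]
opening: 0.996
finger_force: 0.0
2.1 [0.3804 0.2502 0.2845] F [-0.3589  0.2702 -0.1652] open 0.9957750816167111 b 143.10789998186988 q [ 0.3582 -0.2722  1.9934  0.      1.4199 -0.5687]
shift [-0.2099 -0.0925  0.0046]
```

```bash
python3 -m handwheel '[[[0.085,-0.035,-0.0154,0,0],[0.085,-0.035,-0.0154,0,0],[0.085,-0.035,-0.0154,0,0],[0.085,-0.035,-0.0154,0,0],[0.085,-0.035,-0.0154,0,0],[0.085,-0.035,-0.0155,0,0],[0.085,0,0,0,0],[0.085,0,0,0,0]]]' 
python3 st.py 0.4928 0.0502 0.18
python3 - <<'E'
from h import *
im=viewer.read_camera("side")[100:220,225:385]
cv2.imwrite("pics/s1.png",cv2.resize(im,(640,480),interpolation=cv2.INTER_CUBIC))
E
```

```text
time: 2.77
eef_pos: [0.4928, 0.0492, 0.284]
tcp_rot: [0.318, 0.948, 0.0, -0.001]
contact_force: [1.0, 0.2, -0.5]
opening: 0.993
finger_force: 0.0
2.7667 [0.4928 0.0492 0.284 ] F [ 0.9742  0.23   -0.4655] open 0.9929471329271852 b 142.9588022106533 q [-0.1058 -0.1719  1.9115  0.0003  1.4031 -1.0301]
shift [0.0004 0.0008 0.104 ]
```

View pics/s1.png

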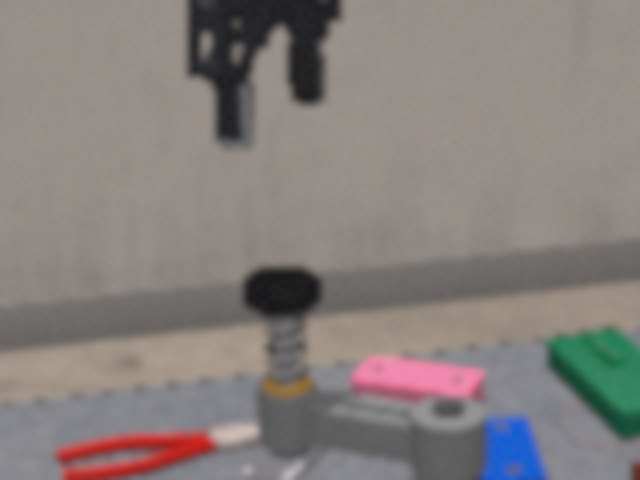

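The fingers, at crop (235,140) and (307,100), straddle the head at (283,280). I'll go down around it.

```bash
python3 -m handwheel '[[[0.085,0,0,0.025,0],[0.085,0,0,0.025,0],[0.085,0,0,0.015,0],[0.085,0,0,0.015,0],[0.085,0,0,0.012,0],[0.085,0,0,0.012,0],[0.085,0,0,0,0],[0.066,0,0,0,0],[0.066,0,0,0,0],[0.066,0,0,0,0]]]' 30; python3 st.py
```

```text
time: 3.65
eef_pos: [0.4931, 0.0501, 0.1817]
tcp_rot: [0.317, 0.948, 0.0, 0.001]
contact_force: [-0.3, -0.5, -0.5]
opening: 0.772
finger_force: 0.0
3.65 [0.4931 0.0501 0.1817] F [-0.2995 -0.548  -0.452 ] open 0.7721345919221347 b 143.00544202558933 q [-0.1038 -0.0971  2.0322  0.      1.2041 -1.0289]
```

```bash
python3 -m handwheel '[[[0.066,-0.0003,-0.0077,0,-4],[0.066,-0.0003,-0.0077,0,-4],[0.066,-0.0003,-0.0077,0,-4],[0.066,-0.0003,-0.0077,0,-4],[0.066,-0.0003,-0.0077,0,-4],[0.066,-0.0003,-0.0077,0,-4],[0.066,-0.0003,-0.0077,0,-4],[0.066,-0.0003,-0.0077,0,-4],[0.066,-0.0003,-0.0077,0,-4],[0.066,-0.0003,-0.0077,0,-4],[0.066,-0.0003,-0.0077,0,-4],[0.066,-0.0003,-0.0077,0,-4]]]'; python3 st.py
```

```text
time: 4.65
eef_pos: [0.4736, -0.0374, 0.1818]
tcp_rot: [-0.097, 0.995, 0.001, 0.002]
contact_force: [0.8, 2.4, 0.5]
opening: 0.771
finger_force: 1.1
4.65 [ 0.4736 -0.0374  0.1818] F [0.814  2.3664 0.4784] open 0.7710295975809677 b -168.85801671385605 q [-0.2943 -0.1485  2.0782  0.0026  1.2088 -2.0605]
```

```bash
python3 -m handwheel '[[[0.066,-0.0003,-0.0058,0,-3],[0.066,-0.0003,-0.0058,0,-3],[0.066,0,-0.004,0,-2]]]'; python3 st.py
```

```text
time: 4.9
eef_pos: [0.4778, -0.0526, 0.1817]
tcp_rot: [-0.166, 0.986, 0.0, 0.002]
contact_force: [0.7, 2.4, 1.1]
opening: 0.774
finger_force: 1.1
4.9 [ 0.4778 -0.0526  0.1817] F [0.7256 2.3962 1.1047] open 0.7744043535716004 b -160.93598150729653 q [-0.3223 -0.1341  2.0655  0.0022  1.2077 -2.2266]
```

```bash
python3 -m handwheel '[[[0.066,0,-0.003,0,0],[0.066,0,-0.003,0,0]]]';python3 -m handwheel '[[[0.066,0,-0.003,0,0]]]';python3 -m handwheel '[[[0.066,0,-0.002,0,0]]]'
```

```text
time: 5.07
eef_pos: [0.4787, -0.0581, 0.1812]
tcp_rot: [-0.165, 0.986, 0.0, -0.0]
contact_force: [-2.2, 2.5, 2.4]
opening: 0.775
finger_force: 1.4
time: 5.15
eef_pos: [0.4788, -0.0592, 0.1806]
tcp_rot: [-0.164, 0.986, 0.003, -0.001]
contact_force: [-3.8, 13.4, 2.3]
opening: 0.777
finger_force: 6.5
time: 5.23
eef_pos: [0.4788, -0.0592, 0.1799]
tcp_rot: [-0.164, 0.986, 0.006, -0.001]
contact_force: [-4.0, 15.3, 3.4]
opening: 0.773
finger_force: 8.2
```

```bash
python3 -m handwheel '[[[0.066,0,0,0,0],[0.066,0,0,0,0],[0.066,0,0,0,0],[0.066,0,0.005,0,0],[0.075,0,0.006,0,0],[0.085,0,0,0,0],[0.085,0,0,0,0],[0.085,0,0,-0.025,0],[0.085,0,0,-0.03,0],[0.085,0,0,-0.03,0],[0,0,0,0,0],[0,0,0,0,0]]]'; python3 -m handwheel '[[[0,0,0,0,0],[0,0,0,0,0],[0,0,0,0,0],[0,0,0,0,0]]]'; python3 st.py 0.4768 -0.0522 0.224
python3 - <<'E'
from h import *
a=[]
for c,x,y in (("side",300,200),("top",325,220)):
    a.append(cv2.resize(viewer.read_camera(c)[y-60:y+60,x-60:x+60],(400,400),interpolation=cv2.INTER_CUBIC))
cv2.imwrite("pics/s2.png",np.hstack(a))
E
```

```text
time: 6.23
eef_pos: [0.4782, -0.0535, 0.268]
tcp_rot: [-0.165, 0.986, -0.002, 0.003]
contact_force: [-0.1, -0.2, -0.4]
opening: 0.742
finger_force: 0.0
time: 6.57
eef_pos: [0.4761, -0.0525, 0.2639]
tcp_rot: [-0.165, 0.986, 0.001, -0.001]
contact_force: [-0.4, 0.7, 0.3]
opening: 0.138
finger_force: 0.0
6.5667 [ 0.4761 -0.0525  0.2639] F [-0.3853  0.7294  0.3343] open 0.13788271564585078 b -161.01812129899085 q [-0.3219 -0.1998  1.9713 -0.0001  1.3726 -2.224 ]
shift [-0.0008 -0.      0.0399]
```

View pics/s2.png

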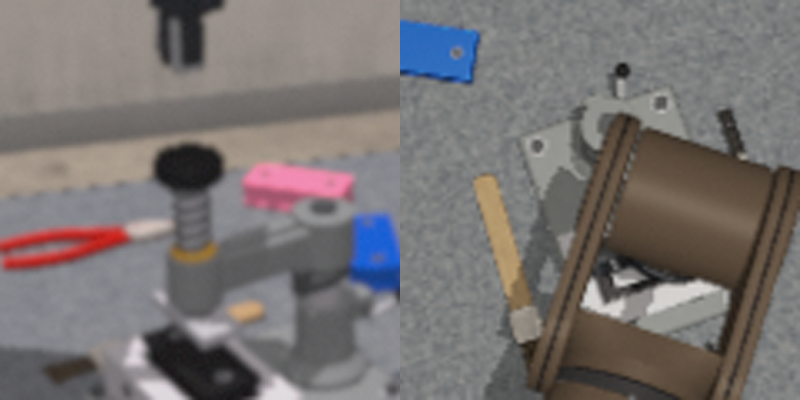

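The head at crop (188,160) is now over the pad, and the shut fingertips (182,68) are above it. Now I'll press, checking force as I go.

```bash
python3 -m handwheel '[[[0,0,0,0.02,0],[0,0,0,0.012,0],[0,0,0,0.004,0],[0,0,0,0,0],[0,0,0,0.004,0],[0,0,0,0.004,0],[0,0,0,0.004,0]]]' | grep -E 'pos|con|open'; python3 -m handwheel '[[[0,0,0,0.003,0],[0,0,0,0.003,0]]]'| grep -E 'pos|con'
```

```text
eef_pos: [0.4771, -0.0527, 0.2177]
contact_force: [-0.2, 0.9, 0.1]
opening: 0.001
eef_pos: [0.4768, -0.0526, 0.2112]
contact_force: [0.8, -0.9, -0.1]
```

```bash
python3 -m handwheel '[[[0,0,0,0.003,0]]]' | grep -E 'pos|con|fing'; python3 -m handwheel '[[[0,0,0,0.003,0]]]'| grep -E 'pos|con'; python3 st.py
python3 - <<'E'
from h import *
cv2.imwrite("pics/s3.png",cv2.resize(viewer.read_camera("side")[130:280,220:380],(640,600),interpolation=cv2.INTER_CUBIC))
E
```

```text
eef_pos: [0.4768, -0.0526, 0.2082]
contact_force: [-0.6, 0.7, 0.0]
finger_force: 0.0
eef_pos: [0.4768, -0.0526, 0.2051]
contact_force: [0.5, 0.2, -0.3]
7.5833 [ 0.4768 -0.0526  0.2051] F [ 0.5342  0.2096 -0.3469] open -0.00047505968648746475 b -161.0121423611593 q [-0.3218 -0.157   2.0418 -0.      1.2566 -2.224 ]
```

View pics/s3.png

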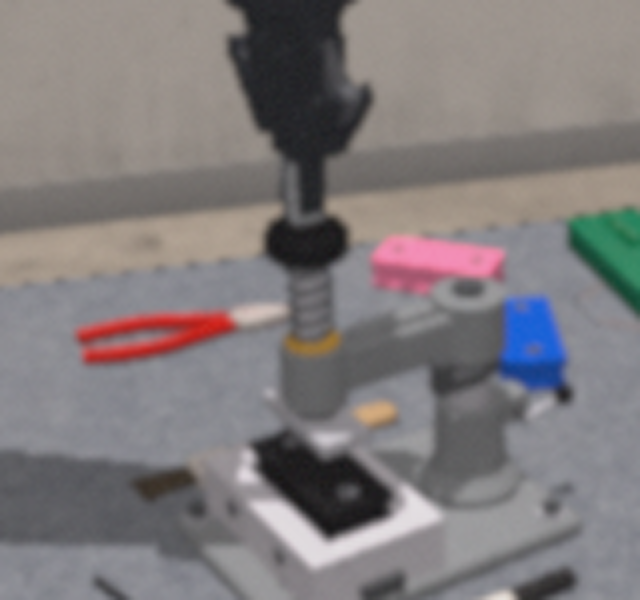

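Run:
```python
from h import *
for z in (.2,.205,.21,.222): print(z,proj("side",(.4768,-.0522,z)),proj("side",(.4768,-.0522,z))*4-np.array([220,130])*4)
```

```text
0.2 [296.57683214 196.8529505 ] [306.30732856 267.41180201]
0.205 [296.46836386 194.88335553] [305.87345545 259.53342212]
0.21 [296.35938186 192.90443216] [305.43752743 251.61772863]
0.222 [296.09570707 188.11655735] [304.38282828 232.4662294 ]
```

The head top matches z≈0.222, but the visible fingertips end at about crop row 222, roughly z 0.228. That is higher than the reported TCP suggests, so there's no contact yet. I'll go on down, feeling for contact.

```bash
for i in 1 2 3; do python3 -m handwheel '[[[0,0,0,0.003,0]]]' | grep -E 'pos|con'; done
```

```text
eef_pos: [0.4769, -0.0526, 0.2025]
contact_force: [-0.3, -0.2, -0.7]
eef_pos: [0.4769, -0.0526, 0.1994]
contact_force: [-0.4, -0.4, 3.0]
eef_pos: [0.477, -0.0526, 0.1967]
contact_force: [-0.9, 0.8, 2.6]
```

```bash
python3 -m handwheel '[[[0,0,0,0.003,0],[0,0,0,0.003,0],[0,0,0,0.003,0],[0,0,0,0.003,0]]]' | grep -E 'pos|con'; for i in 1 2 3 4; do python3 -m handwheel '[[[0,0,0,0.003,0]]]' | grep -E 'pos|con'; done
```

```text
eef_pos: [0.477, -0.0526, 0.1846]
contact_force: [-1.8, 0.5, 4.7]
eef_pos: [0.477, -0.0526, 0.1815]
contact_force: [-0.5, 0.1, 6.0]
eef_pos: [0.4769, -0.0526, 0.1785]
contact_force: [-1.7, 0.6, 4.9]
eef_pos: [0.477, -0.0526, 0.1755]
contact_force: [-1.1, 1.2, 5.8]
eef_pos: [0.4769, -0.0526, 0.1726]
contact_force: [-1.8, 0.4, 6.2]
```

```bash
for i in 1 2 3 4; do python3 -m handwheel '[[[0,0,0,0.002,0]]]' | grep -E 'pos|con'; done
```

```text
eef_pos: [0.477, -0.0527, 0.1707]
contact_force: [-3.9, 1.1, 11.8]
eef_pos: [0.477, -0.0527, 0.1697]
contact_force: [-4.7, 1.2, 12.5]
eef_pos: [0.477, -0.0527, 0.1683]
contact_force: [-5.2, 1.5, 14.3]
eef_pos: [0.477, -0.0527, 0.1663]
contact_force: [-4.8, 1.0, 10.8]
```

```bash
for i in 1 2 3 4 5; do python3 -m handwheel '[[[0,0,0,0.002,0]]]' | grep -E 'pos|con'; done
```

```text
eef_pos: [0.477, -0.0527, 0.1639]
contact_force: [-3.6, 1.3, 10.2]
eef_pos: [0.477, -0.0527, 0.1617]
contact_force: [-4.3, 0.4, 10.0]
eef_pos: [0.477, -0.0527, 0.1597]
contact_force: [-3.5, 0.4, 9.6]
eef_pos: [0.477, -0.0527, 0.1575]
contact_force: [-3.2, 0.8, 8.7]
eef_pos: [0.477, -0.0527, 0.1569]
contact_force: [-8.5, 2.4, 23.9]
```

It stopped dead at about 0.157. I'll press a little more to confirm, hold, then let up straight away.

```bash
for i in 1 2; do python3 -m handwheel '[[[0,0,0,0.002,0]]]' | grep -E 'pos|con'; done;  python3 -m handwheel '[[[0,0,0,0,0],[0,0,0,0,0]]]' | grep -E 'pos|con'
```

```text
eef_pos: [0.4771, -0.0527, 0.1568]
contact_force: [-14.6, 3.5, 32.8]
eef_pos: [0.4771, -0.0527, 0.1568]
contact_force: [-17.7, 4.6, 40.5]
eef_pos: [0.4771, -0.0527, 0.1569]
contact_force: [-15.4, 3.5, 30.6]
```

```bash
python3 -m handwheel '[[[0,0,0,-0.006,0],[0,0,0,-0.006,0],[0,0,0,-0.008,0],[0,0,0,-0.008,0],[0,0,0,-0.008,0],[0,0,0,-0.008,0],[0,0,0,-0.008,0],[0,0,0,-0.02,0],[0,0,0,-0.025,0],[0,0,0,-0.02,0],[0.085,0,0,0,0],[0.085,0,0,0,0]]]' | grep -E 'pos|con'; python3 -m handwheel '[[[0.085,0,0,0,0],[0.085,0,0,0,0],[0.085,0,0,0,0],[0.085,0,0,0,0]]]' | grep -E 'pos|con|open'
python3 st.py 0.4768 -0.0522 0.18
python3 - <<'E'
from h import *
cv2.imwrite("pics/s4.png",cv2.resize(viewer.read_camera("side")[130:280,220:380],(640,600),interpolation=cv2.INTER_CUBIC))
E
```

```text
eef_pos: [0.477, -0.0527, 0.2677]
contact_force: [0.2, 0.1, -0.7]
eef_pos: [0.4762, -0.0524, 0.2659]
contact_force: [-0.5, -0.6, 0.5]
opening: 0.844
10.9667 [ 0.4762 -0.0524  0.2659] F [-0.4582 -0.5805  0.5256] open 0.8435813396132545 b -161.0118481679333 q [-0.3218 -0.201   1.9686 -0.      1.3764 -2.224 ]
shift [-0.0008 -0.0002  0.0859]
```

View pics/s4.png

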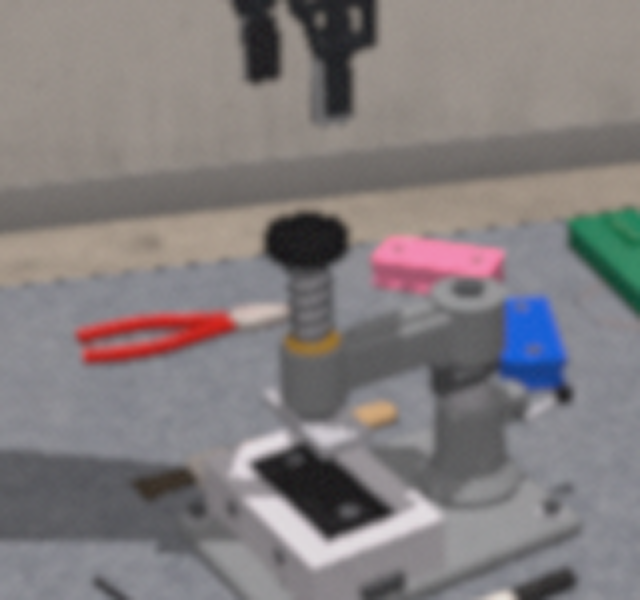

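The pad is now nearly flush (crop 322,490), the plunger is up, and the arm is still over the shoe. Next I'll cage the head and swing it out.

```bash
python3 -m handwheel '[[[0.085,0,0,0.025,0],[0.085,0,0,0.02,0],[0.085,0,0,0.015,0],[0.085,0,0,0.015,0],[0.085,0,0,0.009,0],[0.085,0,0,0.008,0],[0.066,0,0,0,0],[0.066,0,0,0,0],[0.066,0,0,0,0]]]' | grep -E 'pos|con|open'; python3 -m handwheel '[[[0.066,0,0.004,0,0],[0.066,0,0.004,0,0],[0.066,-0.0003,0.0077,0,4],[0.066,-0.0003,0.0077,0,4],[0.066,-0.0003,0.0077,0,4],[0.066,-0.0003,0.0077,0,4],[0.066,-0.0003,0.0077,0,4],[0.066,-0.0003,0.0077,0,4],[0.066,-0.0003,0.0077,0,4],[0.066,-0.0003,0.0077,0,4]]]';python3 st.py
```

```text
eef_pos: [0.4774, -0.0528, 0.1763]
contact_force: [0.5, 0.3, -0.5]
opening: 0.775
time: 12.6
eef_pos: [0.472, 0.0156, 0.1764]
tcp_rot: [0.115, 0.993, -0.001, 0.002]
contact_force: [0.5, -2.3, 0.3]
opening: 0.77
finger_force: 1.1
12.6 [0.472  0.0156 0.1764] F [ 0.4583 -2.3484  0.3351] open 0.7697849392018615 b 166.82770726799308 q [-0.1812 -0.1496  2.0893 -0.002   1.1984 -1.5214]
```

```bash
python3 -m handwheel '[[[0.066,-0.0003,0.0077,0,4],[0.066,-0.0003,0.0077,0,4],[0.066,-0.0003,0.0077,0,4],[0.066,-0.0003,0.0077,0,4],[0.066,-0.0003,0.0077,0,4],[0.066,-0.0003,0.0077,0,4],[0.066,-0.0003,0.0077,0,4],[0.066,0,0,0,0],[0.066,0,0,0,0]]]';python3 st.py
```

```text
time: 13.35
eef_pos: [0.4957, 0.0637, 0.1757]
tcp_rot: [0.349, 0.937, 0.0, 0.0]
contact_force: [-0.1, 0.5, -0.1]
opening: 0.772
finger_force: 0.0
13.35 [0.4957 0.0637 0.1757] F [-0.1387  0.463  -0.1163] open 0.7717675145386744 b 139.1292950113735 q [-0.0756 -0.08    2.0277  0.0003  1.1934 -0.9332]
```

```bash
python3 -m handwheel '[[[0.075,0,-0.005,0,0],[0.085,0,-0.003,0,0],[0.085,0,0,0,0],[0.085,0,0,0,0],[0.085,0,0,-0.03,0],[0.085,0,0,-0.035,0],[0.085,0,0,-0.035,0],[0.085,0,0,-0.035,0],[0.085,0,0,0,0],[0.085,0,0,0,0],[0.085,0,0,0,0]]]';python3 st.py
python3 - <<'E'
from h import *
cv2.imwrite("pics/s5.png",viewer.read_camera("side"))
E
```

```text
time: 14.27
eef_pos: [0.4901, 0.0572, 0.3098]
tcp_rot: [0.35, 0.937, -0.0, -0.0]
contact_force: [0.1, 0.1, -0.4]
opening: 0.995
finger_force: 0.0
14.2667 [0.4901 0.0572 0.3098] F [ 0.1269  0.1461 -0.4111] open 0.9953629787143179 b 138.98644826673439 q [-0.0898 -0.1877  1.8794  0.0001  1.4505 -0.9448]
```

View pics/s5.png

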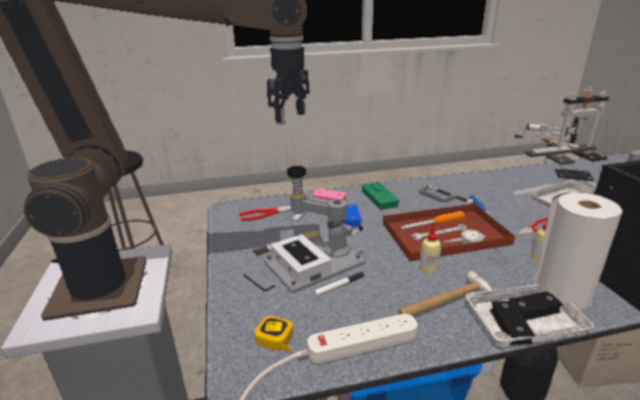

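The arm is swung out with its head at (297,171), nearly where it started, so about 55° off the stop. The plunger is up, the pad is home at (299,249), the gripper is clear and the tools haven't moved.

```bash
python3 -c "
from plant import sign_off; print(sign_off())"
```

```text
the job is handed in; nothing more can be done
None
```

I pressed the pad in with the bench press until it stopped dead, let the plunger back up and swung the arm about 55° off its stop (judged from the camera), then handed the job in at about 14 s; no verdict came back.

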